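# Set the jaw stop and hold a bangle in the engraving fixture

### The job

Set up the engraving fixture for this bangle: turn the black knob, without shoving the carriage or jaw, until the black pointer lines up with the red line on the white scale. Then pick up the gold bangle, lay it flat on the fixture plate and gently press it straight into the V of the jaw, touching both faces, with a steady push of about 10 N, and finish while still holding and pushing it there, so that I can tighten the clamp over it. Leave the steel bangle, the loupe and the screwdriver alone.

Things in the scene. Friction and masses are not known exactly. Their poses are not given: they have to be found in the camera images.
- fixture: Fixed on the table: aluminium plate 240 (x) x 200 (y) x 12 mm, origin at the centre of its underside, z up. +x is the pressing direction; the V jaw opens to -x, the clear front half. On the far half: guide rails 14 mm high (|y| 27 to 41), carriage, knob, scale. Plate and jaw are slippery (friction 0.2). Parked swing clamp, not to be used: y -84, x -59 to +9, 46 mm high above the plate.
- knob_grip (a point): Centre of the top of the black round knob: diameter 40 mm, 20 mm tall, axis upright, its top 62 mm above the table; a grey bracket ends 2 mm below its underside. Grip from above. Rack and pinion: clockwise seen from above brings carriage and jaw to the fixture's -x, 5 mm per radian; counter-clockwise to +x. Takes about 0.11 N m; stays where left.
- knob (a joint): Angle of the knob in rad, growing clockwise seen from above, 0 to 7 (35 mm of carriage travel); 0 is the carriage run back to the far (+x) end.
- carriage: Blue block 50 x 52 x 18 mm that slides between the guide rails along the fixture's x, carrying the pointer and the jaw. Origin on the plate top, below the point of the V when the jaw is not pressed; same axes as the fixture. Its block spans x +24 to +74 mm from there. It does not move under pushes below about 20 N.
- pointer (a point): Tip of the carriage's black pointer blade (4 mm wide), which reaches across the rail over the white scale and moves with the carriage. At the start it stands 6 to 14 mm from the red line, on the far (+x) side.
- mark (a point): Middle of the red line (3 mm wide, along the fixture's y) on the white scale, fixed to the fixture; same axes as the fixture. The pointer is set when its x in this frame is 0. Black graduations are 5 mm apart.
- jaw: V jaw in front of the carriage: two smooth orange plastic faces, 120 degrees between them, each 28 mm long, 1.5 to 15.5 mm above the plate. Origin on the plate top, below the point of the V; axes as the fixture's. Rubber buffers behind it let it give along +x 1 mm for every 3 N of push (10 N: 3.3 mm), at most 7 mm.
- seat (a point): Point on the plate top where the centre of the bangle lies when it just touches both faces of the V: 38 mm in front (fixture -x) of the point of the V; moves with the jaw.
- bangle: The gold bangle: plain round ring, outer diameter 66 mm, inner 58 mm, 12 mm high, about 80 g, lying flat on the table at the start. Origin at the centre of its underside, z up. Can be gripped from outside across its diameter, with the fingers at the fixture's +y and -y sides when it is to go into the V.
- steel_bangle: Silver-grey steel bangle of the same size, lying flat on the table: leave alone. Origin at the centre of its underside.
- loupe: Small black eye loupe, 38 mm across and 28 mm high, standing on the table: leave alone. Origin at the centre of its underside.
- screwdriver: Screwdriver, 150 mm long with a blue handle 26 mm thick, lying on the table along its x: leave alone. Origin at its middle, on the table.

How it is judged:
By the outcome, as a careful person would: the job done as asked, in the order asked, and still so for the second after the job is handed in, while the arm keeps its last pose, push and grip.
It also fails if it takes over 72 s, if anything falls off the work surface, if the arm or the gripper's body presses on something with over 40 N, if the wrist force passes 120 N, or if a joint passes its speed limit or range.

### The arm

A 6-joint arm with a two-finger parallel gripper is mounted at the origin on the work surface. World frame = base frame: x ahead of the robot, y to its left, z up, the work surface at z = 0. Lengths are in m, angles in degrees, forces in N, time in s.
With the tool pointing down it reaches from about 0.3 to 0.85 m from the base axis. Payload 4.2 kg.
Tool frame: the origin (TCP) lies between the finger pads; the fingertips stand 17 mm ahead of it and the grasp point (between the pads) lies 2 mm behind it (robot.finger_overhang is the distance from the TCP to the fingertips, in m); z points along the fingers, y is the line along which they close (so a half turn about z gives the same grasp; the last joint's range is limited). The gripper opens to 91 mm and grips with 3 to 60 N. Pads are 32 mm wide; open, the fingers measure 118 mm over their backs; the gripper's body (76 mm by 178 mm) begins 60 mm behind the grasp point.
Start: joints at [69.786, 18.312, 89.639, -0, 72.044, -1.146], TCP at [0.188, 0.543, 0.231] pointing down, gripper open.
Joint ranges: [-177.97, 177.97], [-48.28, 115.42], [12.27, 149.76], [-77.06, 257.06], [2.81, 150.46], [-146.56, 146.56]. Speed limits (degrees/s): [147.25, 147.25, 180, 180, 180, 180].

### API

Orientations are given as a 3x3 rotation matrix whose columns are the frame's x, y, z axes.
In Python, from cell import robot gives the robot as it stands.
- The arm moves only by the tool step_arm, never from a script. Its argument "steps" is a list of rows, each an object with "translation": the shift along the world's x, y, z normalised to -1 to 1, where 1 is 0.15 m, a list of three; "turn": the turn, a rotation vector about the world's x, y, z normalised to -1 to 1, where 1 is 60 degrees, a list of three. In form: [{"translation": [dx, dy, dz], "turn": [wx, wy, wz]}, ...]. A call has 1 to 20 rows; each row shifts and turns the commanded pose from where the row before left it; what a row does not reach is not made up. A row lasts 1/12 s, in which the tool goes at most 41.7 mm and 7.16 degrees, less where a joint would pass 70% of its speed; a pose out of reach is approached as far as the arm can. A call with a number of a shift or a turn outside -1 to 1 is refused whole. A call with a gripper value outside its range is refused whole. "grip" is the closure, from -1 (fully open) to 1 (shut), set as the call begins (left out, the last holds). The fingers move at their own pace and stop on an object; "grip_force" is the grip in N (left out, the last holds). Time passes only in rows, so rows that do not move let the fingers close. It gives the time, the measured TCP pose, the force, the opening and the grip force at its end, in the units of the state.
- robot.read_state(): the state, without advancing time (a new reading comes with each control period).
- robot.capture(name): name is "scene" or "top"; returns a dict with "img" (420x560x3 uint8, red, green, blue), "camera_matrix" (3x3 intrinsics, pixels), "world_from_camera" (4x4, takes a point from camera to world coordinates). Camera axes: x right, y up, looking along -z (the intrinsics and any distortion apply to the point x, -y, -z); pixel columns grow to the right and rows downward; lengths in m; the calibration is good to about 2 mm. A picture is of the moment at which its call begins. There is no depth.
- robot.hand_in(): hands the job in; it is judged then, once.
The state is a dict: "clock": time; "joint_pos": joint angles; "joint_vel": joint speeds; "joint_efforts": joint torques, N m; "tool_pos": TCP position; "tcp_rot": TCP orientation; "ft_force": force on the tool from outside, world axes, zero at the start; "wrist_torque": the same for the moment, N m; "gripper_width": finger opening in m; "grasp_force": force on a finger pad.
Only numpy, scipy, OpenCV 4.12 (cv2) and the standard library are available. Lean on these libraries where they do the work, as an engineer would, in place of code of your own. Each camera call takes 0.05 s, during which the arm holds its last target. There are 200 camera calls.

## Working session

There is one attempt and no reset: what is moved stays moved. The work goes in short steps, Python scripts to look and compute and a tool call to move; the robot and the scene stay as the last step left them, time stands still between calls to the robot, and variables do not carry over. Pictures are saved under pics/ and viewed, at most 10 in all, crops included, and the job is handed in when it is done.

Besides the shell and the picture viewer there is one more tool, called by a JSON object that holds its "fn" and its "kwargs", one argument or row to a line. step_arm: Moves the arm, as the interface text tells. Scaled input: -1 to 1 covers 0.15 m each way for a shift and 60 degrees each way for a turn. Its arguments: {"type":"object","properties":{"steps":{"type":"array","items":{"type":"object","properties":{"translation":{"type":"array","items":{"type":"number","minimum":-1,"maximum":1}},"turn":{"type":"array","items":{"type":"number","minimum":-1,"maximum":1}}}}},"grip":{"type":"number"},"grip_force":{"type":"number"}},"required":["steps"]}

```bash
mkdir -p pics; ls
python3 - <<'E'
from cell import robot
import cv2,numpy as np
s=robot.read_state();print({k:np.round(v,3).tolist() for k,v in s.items()}, robot.finger_overhang)
for n in("scene","top"):
    c=robot.capture(n);cv2.imwrite(f"pics/{n}0.png",c["img"][:,:,::-1]);print(n,c["camera_matrix"].round(1).tolist(),c["world_from_camera"].round(3).tolist(),[k for k in c])
E
```

```text
pics
{'clock': 0.0, 'joint_pos': [69.787, 18.348, 89.708, -0.002, 72.044, -1.147], 'joint_vel': [0.073, -0.063, -0.047, 0.023, 0.123, 0.094], 'joint_efforts': [0.002, -41.246, -23.197, 0.073, 0.046, -0.0], 'tool_pos': [0.188, 0.543, 0.23], 'tcp_rot': [[-0.945, 0.327, -0.001], [0.327, 0.945, -0.002], [0.0, -0.002, -1.0]], 'ft_force': [0.749, 0.286, 0.111], 'wrist_torque': [0.003, 0.024, 0.077], 'grasp_force': 0.0, 'gripper_width': 0.091} 0.017
scene [[539.9, 0.0, 281.4], [0.0, 539.9, 201.4], [0.0, 0.0, 1.0]] [[0.002, -0.641, 0.768, 1.454], [1.0, -0.003, -0.005, -0.008], [0.005, 0.768, 0.641, 0.824], [0.0, 0.0, 0.0, 1.0]] ['img', 'camera_matrix', 'world_from_camera']
top [[449.5, 0.0, 283.4], [0.0, 449.5, 212.8], [0.0, 0.0, 1.0]] [[0.01, 0.99, -0.139, 0.406], [-1.0, 0.009, -0.007, -0.005], [-0.006, 0.139, 0.99, 1.191], [0.0, 0.0, 0.0, 1.0]] ['img', 'camera_matrix', 'world_from_camera']
```

View pics/top0.png

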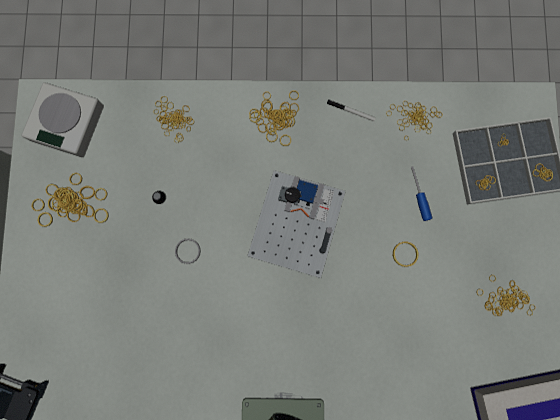

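View pics/scene0.png

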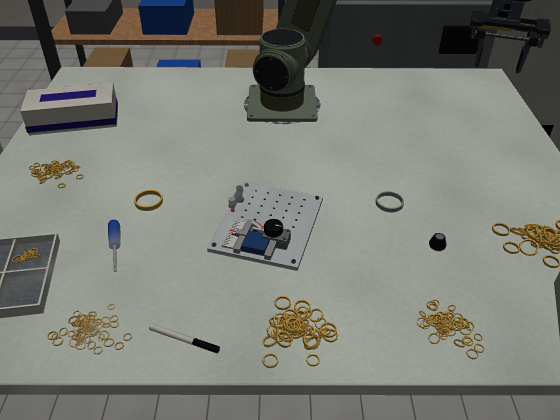

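The top view shows the gold bangle at (405,253), the fixture around (295,225) with the knob at (292,195), and the scale around (325,205). The scene view shows the bangle at (148,200) and the knob at (274,228).

```bash
cat > h.py <<'E'
from cell import robot
import cv2,numpy as np
def cast(c,px,z):
    p=np.atleast_2d(np.asarray(px,float));K=c["camera_matrix"];T=c["world_from_camera"]
    d=np.c_[(p[:,0]-K[0,2])/K[0,0],-(p[:,1]-K[1,2])/K[1,1],-np.ones(len(p))]@T[:3,:3].T
    o=T[:3,3];return o+d*((z-o[2])/d[:,2])[:,None]
def proj(c,P):
    P=np.atleast_2d(P);K=c["camera_matrix"];T=c["world_from_camera"]
    q=(P-T[:3,3])@T[:3,:3];return np.c_[K[0,0]*q[:,0]/-q[:,2]+K[0,2],K[1,1]*q[:,1]/q[:,2]+K[1,2]]
def hsv(c): return cv2.cvtColor(c["img"],cv2.COLOR_RGB2HSV)
def box(m,x0,y0,x1,y1):
    o=np.zeros_like(m);o[y0:y1,x0:x1]=m[y0:y1,x0:x1];return o
E
python3 - <<'E'
from h import *
t=robot.capture("top");s=robot.capture("scene")
for n,c,b in(("top",t,(380,235,430,275)),("scene",s,(125,180,175,220))):
    h=hsv(c);m=box(cv2.inRange(h,(12,110,60),(32,255,255)),*b)
    cs=max(cv2.findContours(m,0,1)[0],key=cv2.contourArea)
    P=cast(c,cs[:,0],.006);r=cv2.minEnclosingCircle(P[:,:2].astype(np.float32)*1000)
    print(n,"bangle",r, P.mean(0))
    # knob: dark circle
t2=cv2.resize(t["img"][165:285,240:350],None,fx=4,fy=4,interpolation=cv2.INTER_CUBIC)
s2=cv2.resize(s["img"][178:273,200:330],None,fx=4.4,fy=4.4,interpolation=cv2.INTER_CUBIC)
cv2.imwrite("pics/ct.png",t2[:,:,::-1]);cv2.imwrite("pics/cs.png",s2[:,:,::-1])
E
```

```text
top bangle ((466.5351257324219, -316.4713439941406), 33.08048629760742) [ 0.46619107 -0.31571646  0.006     ]
scene bangle ((468.6800842285156, -318.9674377441406), 38.26612091064453) [ 0.46850251 -0.31791913  0.006     ]
```

View pics/ct.png

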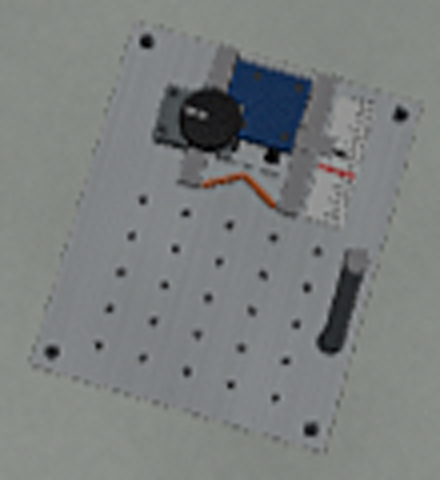

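View pics/cs.png

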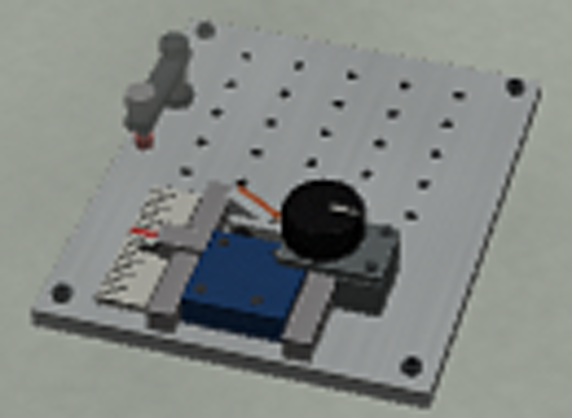

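The enlarged top crop shows four corner screws at about (147,41), (400,114), (311,430) and (52,352). The knob is at (210,119), the red line at (336,171) and the black pointer tip at (338,154). The scene crop shows the red line at (145,232), with the tip just behind it at (148,246). I'll measure these now.

```bash
cat >> h.py <<'E'
def cen(m):
    n,l,st,ce=cv2.connectedComponentsWithStats(m);i=1+np.argmax(st[1:,4]);return ce[i],st[i,4]
def dark(c,u,v,r=4):
    g=cv2.cvtColor(c["img"],cv2.COLOR_RGB2GRAY).astype(float);x,y=int(round(u)),int(round(v))
    p=g[y-r:y+r+1,x-r:x+r+1];w=np.clip(np.median(p)-25-p,0,None)
    Y,X=np.mgrid[y-r:y+r+1,x-r:x+r+1];return np.array([(w*X).sum(),(w*Y).sum()])/w.sum()
def tri(c1,p1,c2,p2):
    a,A=c1["world_from_camera"][:3,3],cast(c1,p1,0)[0];b,B=c2["world_from_camera"][:3,3],cast(c2,p2,0)[0]
    d,e=A-a,B-b;s=np.linalg.lstsq(np.c_[d,-e],b-a,rcond=None)[0]
    P,Q=a+s[0]*d,b+s[1]*e;return (P+Q)/2,np.linalg.norm(P-Q)
def ct(u,v):return 240+u/4-.4,165+v/4-.4
def cs(u,v):return 200+u/4.4-.4,178+v/4.4-.4
E
cat > m.py <<'E'
from h import *
t=robot.capture("top");s=robot.capture("scene")
R=[]
for c,n,S in((t,"top",[ct(*p) for p in((52,352),(311,430),(147,41),(400,114))]),(s,"scene",[cs(*p) for p in((515,87),(205,30),(412,366),(61,292))])):
    P=np.array([cast(c,dark(c,*p),.0135)[0] for p in S])
    C=P.mean(0);ux=(P[2]+P[3]-P[0]-P[1]);uy=P[0]+P[2]-P[1]-P[3]
    ya=np.degrees([np.arctan2(ux[1],ux[0]),np.arctan2(-uy[0],uy[1])]);print(n,"ctr",C.round(4),"yaw",ya.round(2),"size",np.linalg.norm(ux[:2])/2,np.linalg.norm(uy[:2])/2)
    R.append((C,ya.mean()))
C=np.mean([r[0] for r in R],0);yaw=np.mean([r[1] for r in R]);print("C",C.round(4),"yaw",yaw)
c_,s_=np.cos(np.radians(yaw)),np.sin(np.radians(yaw));Rf=np.array([[c_,-s_],[s_,c_]])
def fx(P):return (Rf.T@(P[:2]-C[:2])*1000).round(1)
def red(c,b):
    h=hsv(c);m=box(cv2.bitwise_or(cv2.inRange(h,(0,110,60),(6,255,255)),cv2.inRange(h,(172,110,60),(180,255,255))),*b);return cen(m)
rt,rs=red(t,(315,198,335,215)),red(s,(225,222,242,240));print("red",rt,rs)
P,e=tri(t,rt[0],s,rs[0]);print("red tri",P.round(4),e,fx(P),"planes",fx(cast(t,rt[0],.0125)[0]),fx(cast(s,rs[0],.0125)[0]))
kn=[]
for c,b in((t,(283,183,303,206)),(s,(262,216,286,240))):
    m=box(cv2.inRange(hsv(c),(0,0,0),(180,255,62)),*b);q=max(cv2.findContours(m,0,1)[0],key=cv2.contourArea);E=cv2.fitEllipse(q);kn.append(E[0]);print("knob",E)
print("knob tri(mid)",tri(t,kn[0],s,kn[1]),"top plane .06",cast(t,kn[0],.060),fx(cast(t,kn[0],.06)[0]))
E
python3 m.py
python3 - <<'E'
from h import *
t=robot.capture("top");s=robot.capture("scene")
print(cv2.cvtColor(t["img"],7)[196:216,316:334]);print(cv2.cvtColor(s["img"],7)[222:242,224:248])
E
```

```text
top ctr [ 0.5449 -0.0307  0.0135] yaw [-15.91 -15.94] size 0.216303869108494 0.17597397755595187
scene ctr [ 0.5473 -0.0334  0.0135] yaw [-15.99 -15.74] size 0.21507877617994015 0.17649497758542732
C [ 0.5461 -0.032   0.0135] yaw -15.896152863075653
red (array([326., 208.]), np.int32(3)) (array([232.57142857, 230.42857143]), np.int32(7))
red tri [ 0.5847 -0.1091  0.0152] 0.0010569207209459538 [ 58.2 -63.6] planes [ 58.5 -63.2] [ 55.7 -65.2]
knob ((292.2960205078125, 195.3275146484375), (15.878913879394531, 18.01077651977539), 86.29302215576172)
knob ((272.4560852050781, 228.98672485351562), (18.657306671142578, 21.904203414916992), 38.393375396728516)
knob tri(mid) (array([ 0.61238188, -0.02025761,  0.04542378]), np.float64(0.0027400219888036085)) top plane .06 [[ 0.60974172 -0.01870928  0.06      ]] [57.6 30.3]
[[ 89 106 104 102 107 128 117 152 147 148 145 127 151 140 140 127 127 130]
 [ 96 105 107 103 108 135 139 150 148 148 146 136 123 111 152 112 113 132]
 [105 105 105 103 115 123 146 153 148 149 149 150 140 136 152 114 127 134]
 [106 105 106 103 108 105 117 119 126 149 150 148 1
[... 2545 characters left out ...]
50 150 156 119 116  92 165 126 124  87  66  50  48  50  71  92  99
   79  65  56  43  44  44]
 [150 152 152  85 122 125 163 162 162 166 167 163  80  59  54 104 118 118
  119 122 119  42  45  44]
 [151 150 123 165 159 115 120 118 122 162 161 163 167 163  85 117 115 115
  116 119 119  43  46  48]
 [151 154 116 115  80  92 164 162 161 160 160 161 161 134 103 115 115 116
  118 116  67  43  46  46]
 [148 117  85 125 165 162 161 160 160 159 160 162 156  84 114 114 115 116
  118 118  41  45  47  48]
 [120 164 159 117 120 118 123 161 160 159 160 160 133 102 114 115 116 117
  116  67  42  45  47  47]
 [118 116  85 128 164 162 161 160 159 160 161 157  85 114 115 116 117 119
  118  40  44  47  45  47]]
```

{"fn": "step_arm", "kwargs": {
  "grip": -1,
  "steps": [
    {"translation": [0.149, -0.198, 0]},
    {"translation": [0.149, -0.198, 0]},
    {"translation": [0.149, -0.198, 0]},
    {"translation": [0.149, -0.198, 0]},
    {"translation": [0.149, -0.198, 0]},
    {"translation": [0.149, -0.198, 0]},
    {"translation": [0.149, -0.198, 0]},
    {"translation": [0.149, -0.198, 0]},
    {"translation": [0.149, -0.198, 0]},
    {"translation": [0.149, -0.198, 0]},
    {"translation": [0.149, -0.198, 0]},
    {"translation": [0.149, -0.198, 0]},
    {"translation": [0.149, -0.198, 0]},
    {"translation": [0.149, -0.198, 0]},
    {"translation": [0.149, -0.198, 0]},
    {"translation": [0.149, -0.198, 0]},
    {"translation": [0.149, -0.198, 0]},
    {"translation": [0.149, -0.198, 0]},
    {"translation": [0.149, -0.198, 0]},
    {"translation": [0, 0, 0]}
  ]
}}

```text
invalid input at $.steps[0]: expected keys translation, turn
```

Run:
```python
from h import *
t=robot.capture("top");s=robot.capture("scene")
yaw=np.radians(-15.9);ux=np.array([np.cos(yaw),np.sin(yaw)]);uy=np.array([-ux[1],ux[0]])
for c,r1,r2,p in((t,(322.3,207),(325.2,208),(324.7,202.95)),(s,(230.5,230),(234,231),(233,234))):
    a,b=cast(c,[r1,r2],.0125);
    for z in(.0125,.016,.02,.026):
        q=cast(c,p,z)[0];d=(q-(a+b)/2)[:2]*1000;print(z,"dx %.2f dy %.2f"%(d@ux,d@uy))
```

```text
0.0125 dx 12.47 dy 0.90
0.016 dx 11.83 dy 1.03
0.02 dx 11.11 dy 1.18
0.026 dx 10.03 dy 1.41
0.0125 dx 10.13 dy 5.39
0.016 dx 13.58 dy 6.82
0.02 dx 17.53 dy 8.45
0.026 dx 23.45 dy 10.91
```

{"fn": "step_arm", "kwargs": {
  "grip": -1,
  "steps": [
    {"translation": [0.149, -0.198, 0], "turn": [0, 0, 0]},
    {"translation": [0.149, -0.198, 0], "turn": [0, 0, 0]},
    {"translation": [0.149, -0.198, 0], "turn": [0, 0, 0]},
    {"translation": [0.149, -0.198, 0], "turn": [0, 0, 0]},
    {"translation": [0.149, -0.198, 0], "turn": [0, 0, 0]},
    {"translation": [0.149, -0.198, 0], "turn": [0, 0, 0]},
    {"translation": [0.149, -0.198, 0], "turn": [0, 0, 0]},
    {"translation": [0.149, -0.198, 0], "turn": [0, 0, 0]},
    {"translation": [0.149, -0.198, 0], "turn": [0, 0, 0]},
    {"translation": [0.149, -0.198, 0], "turn": [0, 0, 0]},
    {"translation": [0.149, -0.198, 0], "turn": [0, 0, 0]},
    {"translation": [0.149, -0.198, 0], "turn": [0, 0, 0]},
    {"translation": [0.149, -0.198, 0], "turn": [0, 0, 0]},
    {"translation": [0.149, -0.198, 0], "turn": [0, 0, 0]},
    {"translation": [0.149, -0.198, 0], "turn": [0, 0, 0]},
    {"translation": [0.149, -0.198, 0], "turn": [0, 0, 0]},
    {"translation": [0.149, -0.198, 0], "turn": [0, 0, 0]},
    {"translation": [0.149, -0.198, 0], "turn": [0, 0, 0]},
    {"translation": [0.149, -0.198, 0], "turn": [0, 0, 0]},
    {"translation": [0, 0, 0], "turn": [0, 0, 0]}
  ]
}}

```text
clock: 2.17
tool_pos: [0.616, -0.0262, 0.2302]
tcp_rot: [[-0.944, 0.331, 0.003], [0.331, 0.944, -0.003], [-0.004, -0.002, -1.0]]
ft_force: [0.0, 0.9, 0.5]
gripper_width: 0.0912
grasp_force: 0.0
```

{"fn": "step_arm", "kwargs": {
  "steps": [
    {"translation": [0, 0, -0.17], "turn": [0, 0, 0]},
    {"translation": [0, 0, -0.17], "turn": [0, 0, 0]},
    {"translation": [0, 0, -0.17], "turn": [0, 0, 0]},
    {"translation": [0, 0, -0.17], "turn": [0, 0, 0]},
    {"translation": [0, 0, -0.17], "turn": [0, 0, 0]},
    {"translation": [0, 0, 0], "turn": [0, 0, 0]},
    {"translation": [0, 0, 0], "turn": [0, 0, 0]},
    {"translation": [0, 0, 0], "turn": [0, 0, 0]}
  ]
}}

```text
clock: 2.83
tool_pos: [0.6135, -0.0207, 0.1049]
tcp_rot: [[-0.945, 0.327, 0.002], [0.327, 0.945, 0.0], [-0.002, 0.001, -1.0]]
ft_force: [-1.3, 0.1, -0.1]
gripper_width: 0.0911
grasp_force: 0.0
```

{"fn": "step_arm", "kwargs": {
  "steps": [
    {"translation": [-0.01, 0.003, -0.068], "turn": [0, 0, 0]},
    {"translation": [0, 0, -0.068], "turn": [0, 0, 0]},
    {"translation": [0, 0, -0.068], "turn": [0, 0, 0]},
    {"translation": [0, 0, -0.068], "turn": [0, 0, 0]},
    {"translation": [0, 0, 0], "turn": [0, 0, 0]},
    {"translation": [0, 0, 0], "turn": [0, 0, 0]},
    {"translation": [0, 0, 0], "turn": [0, 0, 0]}
  ]
}}

```text
clock: 3.42
tool_pos: [0.6112, -0.0204, 0.0626]
tcp_rot: [[-0.945, 0.327, 0.0], [0.327, 0.945, 0.0], [-0.0, 0.0, -1.0]]
ft_force: [-0.2, -0.6, 0.5]
gripper_width: 0.0908
grasp_force: 0.0
```

{"fn": "step_arm", "kwargs": {
  "grip": 1,
  "grip_force": 20,
  "steps": [
    {"translation": [0, 0, 0], "turn": [0, 0, 0]},
    {"translation": [0, 0, 0], "turn": [0, 0, 0]},
    {"translation": [0, 0, 0], "turn": [0, 0, 0]},
    {"translation": [0, 0, 0], "turn": [0, 0, 0]},
    {"translation": [0, 0, 0], "turn": [0, 0, 0]},
    {"translation": [0, 0, 0], "turn": [0, 0, 0]},
    {"translation": [0, 0, 0], "turn": [0, 0, 0]},
    {"translation": [0, 0, 0], "turn": [0, 0, 0]}
  ]
}}

```text
clock: 4.08
tool_pos: [0.6112, -0.0198, 0.0628]
tcp_rot: [[-0.945, 0.327, 0.001], [0.327, 0.945, 0.001], [-0.0, 0.002, -1.0]]
ft_force: [2.8, 12.2, -0.7]
gripper_width: 0.0408
grasp_force: 5.9
```

{"fn": "step_arm", "kwargs": {
  "steps": [
    {"translation": [0.002, 0.006, 0], "turn": [0, 0, 0]},
    {"translation": [0, 0, 0], "turn": [0, 0, 0]},
    {"translation": [0, 0, 0], "turn": [0, 0, 0]},
    {"translation": [0, 0, 0], "turn": [0, 0, 0]},
    {"translation": [0, 0, 0], "turn": [0, 0, 0]}
  ]
}}

```text
clock: 4.5
tool_pos: [0.6116, -0.0187, 0.0627]
tcp_rot: [[-0.945, 0.327, 0.001], [0.327, 0.945, 0.001], [-0.0, 0.001, -1.0]]
ft_force: [0.6, 6.6, -0.2]
gripper_width: 0.0382
grasp_force: 20.0
```

{"fn": "step_arm", "kwargs": {
  "steps": [
    {"translation": [0.002, 0.007, 0], "turn": [0, 0, 0]},
    {"translation": [0, 0, 0], "turn": [0, 0, 0]},
    {"translation": [0, 0, 0], "turn": [0, 0, -0.119]},
    {"translation": [0, 0, 0], "turn": [0, 0, -0.119]},
    {"translation": [0, 0, 0], "turn": [0, 0, 0]},
    {"translation": [0, 0, 0], "turn": [0, 0, 0]},
    {"translation": [0, 0, 0], "turn": [0, 0, 0]}
  ]
}}

```text
clock: 5.08
tool_pos: [0.6119, -0.018, 0.0627]
tcp_rot: [[-0.836, 0.548, 0.001], [0.548, 0.836, 0.001], [-0.0, 0.001, -1.0]]
ft_force: [1.7, 4.7, -0.8]
gripper_width: 0.0381
grasp_force: 20.0
```

Run:
```python
from h import *
s=robot.read_state();print(s["tool_pos"],s["ft_force"],s["wrist_torque"],s["gripper_width"],s["joint_pos"])
t=robot.capture("top");c=robot.capture("scene")
i=np.hstack([cv2.resize(t["img"][165:245,255:345],(360,320),interpolation=2),cv2.resize(c["img"][190:270,215:315],(400,320),interpolation=2)])
cv2.imwrite("pics/k1.png",i[:,:,::-1])
```

```text
[ 0.6119174  -0.01798032  0.06271765] [ 1.74393398  4.73374459 -0.76847341] [ 0.877701   -0.24962643 -0.06784535] 0.03814971278802556 [-2.78902768e+00  2.98781659e+01  9.72987115e+01  7.13385469e-02
  5.27816020e+01 -5.95934784e+01]
```

View pics/k1.png

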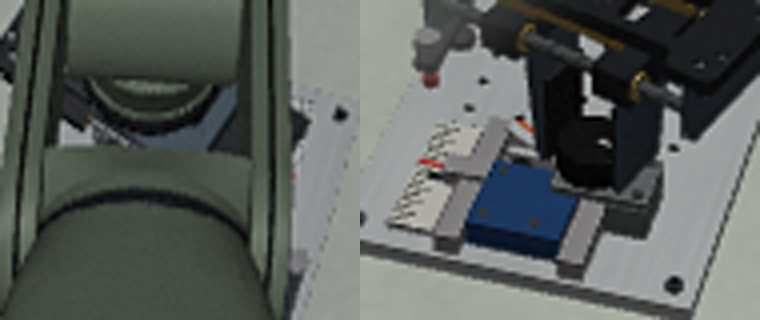

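The picture shows the knob held between the fingers. The scene view (right half) shows the pointer still behind the red line at about (430,170). I'll keep turning.

{"fn": "step_arm", "kwargs": {
  "steps": [
    {"translation": [0, 0, 0], "turn": [0, 0, -0.1]},
    {"translation": [0, 0, 0], "turn": [0, 0, -0.1]},
    {"translation": [0, 0, 0], "turn": [0, 0, -0.1]},
    {"translation": [0, 0, 0], "turn": [0, 0, -0.1]},
    {"translation": [0, 0, 0], "turn": [0, 0, -0.1]},
    {"translation": [0, 0, 0], "turn": [0, 0, -0.1]},
    {"translation": [0, 0, 0], "turn": [0, 0, -0.1]},
    {"translation": [0, 0, 0], "turn": [0, 0, -0.1]},
    {"translation": [0, 0, 0], "turn": [0, 0, -0.1]},
    {"translation": [0, 0, 0], "turn": [0, 0, -0.1]},
    {"translation": [0, 0, 0], "turn": [0, 0, -0.1]},
    {"translation": [0, 0, 0], "turn": [0, 0, -0.1]},
    {"translation": [0, 0, 0], "turn": [0, 0, -0.1]},
    {"translation": [0, 0, 0], "turn": [0, 0, -0.1]},
    {"translation": [0, 0, 0], "turn": [0, 0, -0.1]},
    {"translation": [0, 0, 0], "turn": [0, 0, 0]},
    {"translation": [0, 0, 0], "turn": [0, 0, 0]},
    {"translation": [0, 0, 0], "turn": [0, 0, 0]}
  ]
}}

```text
clock: 6.68
tool_pos: [0.6163, -0.0171, 0.0628]
tcp_rot: [[0.549, 0.836, 0.01], [0.836, -0.549, 0.002], [0.008, 0.007, -1.0]]
ft_force: [11.5, 7.7, -7.4]
gripper_width: 0.0382
grasp_force: 20.0
```

Run:
```python
from h import *
c=robot.capture("scene")
print(c["img"][222:242,226:240].min(2));print(robot.read_state()["wrist_torque"])
h=hsv(c);m=box(cv2.bitwise_or(cv2.inRange(h,(0,90,60),(8,255,255)),cv2.inRange(h,(170,90,60),(180,255,255))),225,222,242,240);print(np.argwhere(m)[:,::-1].tolist())
i=cv2.resize(c["img"][210:250,210:270],(720,480),interpolation=2);cv2.imwrite("pics/k2.png",i[:,:,::-1])
```

```text
[[157 156 155 157 157 157 156 162 164 162 118 121 117  91]
 [156 155 157 159 157 157 159 157 120 116  88 129 167 165]
 [156 156 158 157 158 158 155  86 123 128 167 166 165 164]
 [156 157 159 158 157 155 125 167 163 118 124 121 125 164]
 [156 159 159 157 157 160 117 121 117  95 169 164 130 121]
 [157 160 157 157 159 160  88 124 128 168 164 152 121 123]
 [159 159 157 158 157 127 169 163 122 122  84 134 123 124]
 [160 158 157 159 122 120 119  83 132 168 134 122 123 124]
 [158 157 158 112  34  31  55  90 131 127  89  66  73 109]
 [158 157 153 134 167 127 121  23  13  10  23  51  51  47]
 [157 159 163 160 122 119  92 128  89  59  60  47  50  51]
 [157 157 157  86 124 128 169 167 171 172 169 110  61  56]
 [159 160 125 168 161 123 119  90 166 165 166 170 169 113]
 [158 158 120 118  93 168 166 166 164 163 163 166 161  92]
 [157  87 125 128 166 164 163 164 163 163 164 163 135 109]
 [125 168 162 118 123 120 126 164 163 163 165 159  90 122]
 [119 119  80  94 168 166 164 163 163 164 163 135 108 121]
 [ 86 128 168 166 164 165 164 163 163 164 160  90 121 121]
 [162 120 124 120 127 164 163 162 163 163 135 108 122 121]
 [ 86 130 167 166 163 163 163 163 164 160  88 121 122 123]]
[ 1.43883532 -1.76611465 -0.05287227]
[[230, 230], [231, 230], [232, 230]]
```

View pics/k2.png

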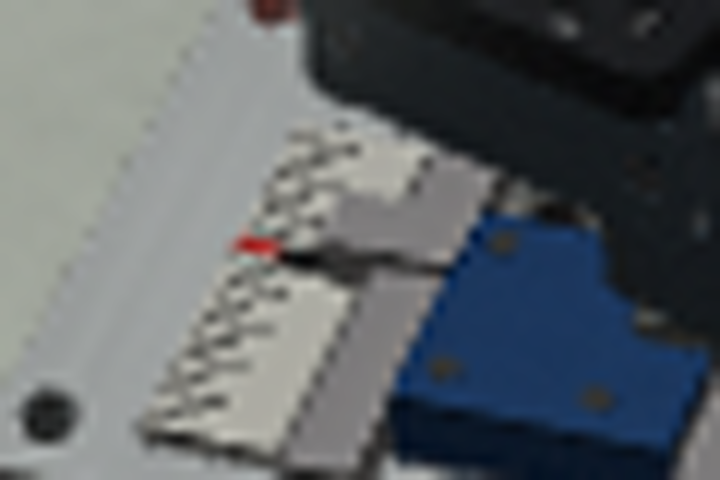

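In k2 the red line's free end is at (255,243) and the black tip is at about (290,257), so the pointer is nearly there. I'll work out the remaining distance and relieve the sideways force.

{"fn": "step_arm", "kwargs": {
  "steps": [
    {"translation": [0.015, 0.007, 0.0], "turn": [0, 0, 0]},
    {"translation": [0.015, 0.007, 0], "turn": [0, 0, 0]},
    {"translation": [0, 0, 0], "turn": [0, 0, 0]},
    {"translation": [0, 0, 0], "turn": [0, 0, 0]},
    {"translation": [0, 0, 0], "turn": [0, 0, 0]}
  ]
}}

```text
clock: 7.15
tool_pos: [0.6165, -0.0169, 0.0628]
tcp_rot: [[0.549, 0.836, 0.001], [0.836, -0.549, -0.001], [0.0, 0.002, -1.0]]
ft_force: [3.1, -0.5, -1.5]
gripper_width: 0.0383
grasp_force: 20.0
```

```bash
cat > ptr.py <<'E'
from h import *
# sub-pixel: perpendicular profile along fixture x, sampled under the calibration, averaged over a y band
yaw=np.radians(-15.9);ux=np.array([np.cos(yaw),np.sin(yaw)]);uy=np.array([-ux[1],ux[0]])
def prof(c,z,y,x):
    C=np.array([.5473,-.0334]) if c["world_from_camera"][0,3]>1 else np.array([.5449,-.0307])
    X,Y=np.meshgrid(x,y);P=C+X[...,None]*ux+Y[...,None]*uy
    p=proj(c,np.c_[P.reshape(-1,2),np.full(X.size,z)]).astype(np.float32)
    f=cv2.remap(c["img"],p[:,0].reshape(X.shape),p[:,1].reshape(X.shape),cv2.INTER_LINEAR).astype(float)
    return f
def rect(c,z,x=np.arange(.035,.09,.0005),y=np.arange(-.045,-.08,-.0005)):return prof(c,z,y,x)
E
python3 - <<'E'
from ptr import *
c=robot.capture("scene");s=robot.read_state();print(s["tool_pos"],s["ft_force"],s["wrist_torque"])
old={"img":cv2.imread("pics/scene0.png")[:,:,::-1].copy(),"camera_matrix":c["camera_matrix"],"world_from_camera":c["world_from_camera"]}
t=robot.capture("top");ot={"img":cv2.imread("pics/top0.png")[:,:,::-1].copy(),"camera_matrix":t["camera_matrix"],"world_from_camera":t["world_from_camera"]}
x=np.arange(.035,.09,.0005)
for n,q in(("s0",old),("s1",c),("t0",ot),("t1",t)):
    f=rect(q,.0125);red=np.clip(f[...,0]-f[...,1:].max(2)-25,0,None);dk=np.clip(55-f.max(2),0,None)
    for k in range(4,70,4):
        r,d=red[k-2:k+2].sum(0),dk[k-2:k+2].sum(0)
        print(n,"y %.0f"%(-45-k*.5),"red %.2f w%d"%((r@x)*1e3/max(r.sum(),1e-9),r.sum()),"dark %.2f w%d"%((d@x)*1e3/max(d.sum(),1e-9),d.sum())) if r.sum()>200 or d.sum()>200 else 0
imgs=[cv2.resize(np.ascontiguousarray(np.rot90(rect(q,.0125)).astype(np.uint8)),None,fx=2.7,fy=2.7) for q in(old,c,ot,t)]
cv2.imwrite("pics/r1.png",np.hstack(imgs)[:,:,::-1])
E
```

```text
[ 0.61653124 -0.01691822  0.06274927] [ 2.97366474 -0.72703174 -1.20358689] [-0.14819912 -0.45393797 -0.01454129]
s0 y -49 red 0.00 w0 dark 63.65 w208
s0 y -51 red 0.00 w0 dark 63.57 w230
s0 y -53 red 0.00 w0 dark 62.58 w313
s0 y -55 red 0.00 w0 dark 62.47 w851
s0 y -57 red 54.53 w17 dark 63.50 w668
s0 y -59 red 54.24 w885 dark 64.40 w368
s0 y -61 red 54.44 w1906 dark 64.84 w368
s0 y -63 red 54.27 w2000 dark 64.98 w66
s0 y -65 red 53.64 w1925 dark 0.00 w0
s0 y -67 red 53.66 w2148 dark 0.00 w0
s0 y -69 red 53.90 w2046 dark 0.00 w0
s0 y -71 red 53.85 w1408 dark 0.00 w0
s1 y -55 red 0.00 w0 dark 54.35 w247
s1 y -57 red 0.00 w0 dark 54.49 w604
s1 y -59 red 0.00 w0 dark 54.85 w608
s1 y -61 red 0.00 w0 dark 55.11 w352
s1 y -65 red 53.82 w1253 dark 0.00 w0
s1 y -67 red 53.68 w2335 dark 0.00 w0
s1 y -69 red 53.91 w2293 dark 0.00 w0
s1 y -71 red 53.86 w1599 dark 0.00 w0
t0 y -47 red 60.58 w763 dark 0.00 w0
t0 y -49 red 60.43 w861 dark 0.00 w0
t0 y -51 red 60.00 w933 dark 0.00 w0
t0 y -53 red 59.90 w1679 dark 0.00 w0
t0 y -55 red 59.97 w1158 dark 71.59 w108
t0 y -57 red 60.30 w640 dark 71.87 w281
t0 y -59 red 59.88 w884 dark 72.13 w104
t0 y -61 red 59.65 w1456 dark 0.00 w0
t0 y -63 red 59.62 w1295 dark 0.00 w0
t0 y -65 red 60.12 w983 dark 0.00 w0
t0 y -67 red 60.30 w1213 dark 0.00 w0
t0 y -69 red 60.07 w763 dark 0.00 w0
t1 y -47 red 0.00 w0 dark 78.61 w2202
t1 y -49 red 0.00 w0 dark 73.65 w1978
t1 y -51 red 0.00 w0 dark 67.45 w1892
t1 y -53 red 0.00 w0 dark 60.34 w1907
t1 y -55 red 0.00 w0 dark 52.14 w2147
t1 y -57 red 0.00 w0 dark 45.44 w1335
t1 y -59 red 0.00 w0 dark 38.92 w628
t1 y -67 red 60.37 w1138 dark 0.00 w0
t1 y -69 red 59.98 w930 dark 0.00 w0
```

View pics/r1.png

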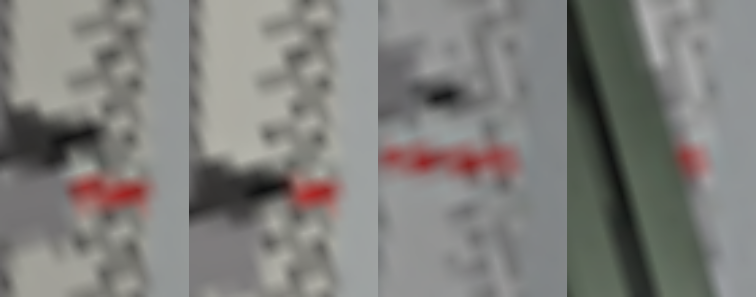

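Red and pointer are now 1.1 mm apart as seen in the scene view. Comparing the two views puts the tip about 1.4 mm above the scale, so about 2.55 mm is left, or 29°.

{"fn": "step_arm", "kwargs": {
  "steps": [
    {"translation": [0.003, 0, 0], "turn": [0, 0, -0.097]},
    {"translation": [0, 0, 0], "turn": [0, 0, -0.097]},
    {"translation": [0, 0, 0], "turn": [0, 0, -0.097]},
    {"translation": [0, 0, 0], "turn": [0, 0, -0.097]},
    {"translation": [0, 0, 0], "turn": [0, 0, -0.097]},
    {"translation": [0, 0, 0], "turn": [0, 0, 0]},
    {"translation": [0, 0, 0], "turn": [0, 0, 0]},
    {"translation": [0, 0, 0], "turn": [0, 0, 0]},
    {"translation": [0, 0, 0], "turn": [0, 0, 0]}
  ]
}}

```text
clock: 8.0
tool_pos: [0.6176, -0.018, 0.0628]
tcp_rot: [[0.886, 0.463, 0.003], [0.463, -0.886, -0.003], [0.001, 0.004, -1.0]]
ft_force: [4.7, -4.3, -3.1]
gripper_width: 0.0385
grasp_force: 20.0
```

{"fn": "step_arm", "kwargs": {
  "grip": -1,
  "steps": [
    {"translation": [0, 0, 0], "turn": [0, 0, 0]},
    {"translation": [0, 0, 0], "turn": [0, 0, 0]},
    {"translation": [0, 0, 0], "turn": [0, 0, 0]},
    {"translation": [0, 0, 0], "turn": [0, 0, 0]},
    {"translation": [0, 0, 0], "turn": [0, 0, 0]},
    {"translation": [0, 0, 0.1], "turn": [0, 0, 0]},
    {"translation": [0, 0, 0.1], "turn": [0, 0, 0]},
    {"translation": [0, 0, 0.1], "turn": [0, 0, 0]},
    {"translation": [0, 0, 0.1], "turn": [0, 0, 0]},
    {"translation": [-0.1, -0.2, 0], "turn": [0, 0, 0]},
    {"translation": [-0.1, -0.2, 0], "turn": [0, 0, 0]},
    {"translation": [-0.1, -0.2, 0], "turn": [0, 0, 0]},
    {"translation": [-0.1, -0.2, 0], "turn": [0, 0, 0]},
    {"translation": [-0.1, -0.2, 0], "turn": [0, 0, 0]},
    {"translation": [-0.1, -0.2, 0], "turn": [0, 0, 0]},
    {"translation": [-0.1, -0.2, 0], "turn": [0, 0, 0]},
    {"translation": [-0.1, -0.2, 0], "turn": [0, 0, 0]},
    {"translation": [0, 0, 0], "turn": [0, 0, 0]},
    {"translation": [0, 0, 0], "turn": [0, 0, 0]}
  ]
}}

```text
clock: 9.58
tool_pos: [0.4957, -0.2574, 0.1227]
tcp_rot: [[0.888, 0.46, -0.0], [0.46, -0.888, 0.0], [0.0, -0.0, -1.0]]
ft_force: [0.5, 0.3, -0.4]
gripper_width: 0.0909
grasp_force: 0.0
```

```bash
cat > chk.py <<'E'
from ptr import *
import sys
x=np.arange(.035,.09,.0005);im=[]
for n in("scene","top"):
    q=robot.capture(n)
    f=rect(q,.0125);red=np.clip(f[...,0]-f[...,1:].max(2)-25,0,None);dk=np.clip(55-f.max(2),0,None)
    for k in range(4,70,4):
        r,d=red[k-2:k+2].sum(0),dk[k-2:k+2].sum(0)
        if r.sum()>200 or d.sum()>100:print(n,"y %.0f"%(-45-k*.5),"red %.2f w%d"%((r@x)*1e3/max(r.sum(),1e-9),r.sum()),"dark %.2f w%d"%((d@x)*1e3/max(d.sum(),1e-9),d.sum()))
    im+=[cv2.resize(np.ascontiguousarray(np.rot90(f).astype(np.uint8)),None,fx=2.7,fy=2.7)]
    b=(165,285,240,350) if n=="top" else(178,273,200,330)
    im+=[cv2.resize(q["img"][b[0]:b[1],b[2]:b[3]],(round(297*(b[3]-b[2])/(b[1]-b[0])),im[-1].shape[0]),interpolation=2)]
im=np.hstack(im);cv2.imwrite(sys.argv[1],cv2.resize(im,(800,im.shape[0]*800//im.shape[1]))[:,:,::-1])
E
python3 chk.py pics/r2.png
```

```text
scene y -47 red 0.00 w0 dark 48.77 w130
scene y -49 red 0.00 w0 dark 50.14 w237
scene y -55 red 0.00 w0 dark 51.67 w453
scene y -57 red 0.00 w0 dark 52.39 w477
scene y -59 red 0.00 w0 dark 52.44 w674
scene y -61 red 0.00 w0 dark 52.34 w708
scene y -63 red 54.75 w300 dark 51.81 w93
scene y -65 red 53.86 w1408 dark 0.00 w0
scene y -67 red 53.70 w2343 dark 0.00 w0
scene y -69 red 53.91 w2279 dark 0.00 w0
scene y -71 red 53.85 w1582 dark 0.00 w0
top y -55 red 0.00 w0 dark 60.18 w192
top y -61 red 59.40 w261 dark 0.00 w0
top y -63 red 59.70 w833 dark 0.00 w0
top y -65 red 60.16 w1159 dark 0.00 w0
top y -67 red 60.26 w1397 dark 0.00 w0
top y -69 red 60.03 w877 dark 0.00 w0
```

View pics/r2.png

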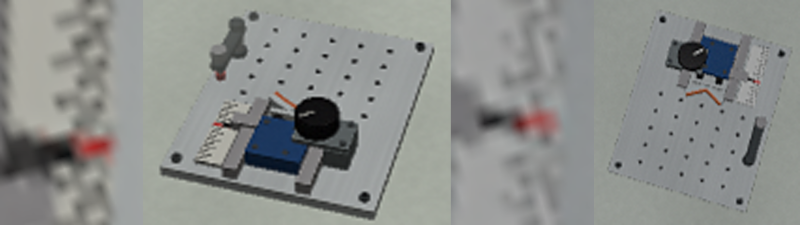

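The pictures show the pointer lying across the red line. The offset is +0.18 mm from the top and -1.5 mm in the scene view, against +0.25 and -1.4 expected for perfect alignment, so the pointer is set. Next is the gold bangle.

{"fn": "step_arm", "kwargs": {
  "steps": [
    {"translation": [-0.027, -0.057, 0], "turn": [0, 0, -0.103]},
    {"translation": [-0.027, -0.057, 0], "turn": [0, 0, -0.103]},
    {"translation": [-0.027, -0.057, 0], "turn": [0, 0, -0.103]},
    {"translation": [-0.027, -0.057, 0], "turn": [0, 0, -0.103]},
    {"translation": [-0.027, -0.057, 0], "turn": [0, 0, -0.103]},
    {"translation": [-0.027, -0.057, 0], "turn": [0, 0, -0.103]},
    {"translation": [-0.027, -0.057, 0], "turn": [0, 0, -0.103]},
    {"translation": [0, 0, -0.15], "turn": [0, 0, 0]},
    {"translation": [0, 0, -0.15], "turn": [0, 0, 0]},
    {"translation": [0, 0, 0], "turn": [0, 0, 0]},
    {"translation": [0, 0, 0], "turn": [0, 0, 0]},
    {"translation": [0, 0, 0], "turn": [0, 0, 0]}
  ]
}}

```text
clock: 10.68
tool_pos: [0.4693, -0.3157, 0.0785]
tcp_rot: [[0.963, -0.269, 0.001], [-0.269, -0.963, -0.001], [0.001, 0.0, -1.0]]
ft_force: [-0.1, -0.3, 0.1]
gripper_width: 0.0913
grasp_force: 0.0
```

Run:
```python
from h import *
t=robot.capture("top");s=robot.capture("scene")
P=[]
for n,c,b in(("top",t,(270,185,315,230)),("scene",s,(240,205,290,240))):
    h=hsv(c);m=box(cv2.inRange(h,(4,120,70),(18,255,255)),*b);p=np.argwhere(m)[:,::-1]
    Q=cast(c,p,.0275 if n=="top" else .0275);y=np.radians(-15.9);C=np.array([.5449,-.0307]) if n=="top" else np.array([.5473,-.0334])
    R=np.array([[np.cos(y),-np.sin(y)],[np.sin(y),np.cos(y)]]);f=(Q[:,:2]-C)@R*1000
    print(n,len(p),f[np.argsort(f[:,1])].round(1).tolist())
for c,b in((t,(375,230,435,280)),(s,(120,175,180,225))):
    h=hsv(c);m=box(cv2.inRange(h,(12,110,60),(32,255,255)),*b);p=np.argwhere(m)[:,::-1]
    Q=cast(c,p,.010);print(len(p),(Q.max(0)+Q.min(0))/2,np.ptp(Q,axis=0))
```

```text
top 27 [[13.0, -24.6], [12.3, -22.1], [14.8, -21.4], [14.0, -18.9], [16.6, -18.1], [15.8, -15.6], [18.4, -14.9], [17.6, -12.4], [20.2, -11.7], [19.4, -9.2], [21.9, -8.4], [21.2, -5.9], [23.7, -5.2], [23.0, -2.7], [25.5, -2.0], [24.8, 0.5], [24.0, 3.0], [23.3, 5.5], [20.0, 7.3], [22.6, 8.1], [19.3, 9.8], [18.6, 12.3], [17.8, 14.8], [17.1, 17.3], [13.8, 19.1], [13.1, 21.6], [12.3, 24.1]]
scene 10 [[13.3, -22.8], [15.9, -19.6], [15.3, -17.5], [18.5, -16.5], [17.9, -14.4], [20.4, -11.2], [23.0, -8.1], [22.3, -6.0], [24.9, -2.9], [27.4, 0.2]]
23 [ 0.44218107 -0.30929517  0.01      ] [0.01535015 0.03630875 0.        ]
234 [ 0.47389089 -0.31718621  0.01      ] [7.39022746e-02 6.61199336e-02 2.22044605e-16]
```

{"fn": "step_arm", "kwargs": {
  "steps": [
    {"translation": [-0.008, -0.01, -0.097], "turn": [0, 0, 0]},
    {"translation": [0, 0, -0.097], "turn": [0, 0, 0]},
    {"translation": [0, 0, -0.097], "turn": [0, 0, 0]},
    {"translation": [0, 0, -0.097], "turn": [0, 0, 0]},
    {"translation": [0, 0, 0], "turn": [0, 0, 0]},
    {"translation": [0, 0, 0], "turn": [0, 0, 0]},
    {"translation": [0, 0, 0], "turn": [0, 0, 0]}
  ]
}}

```text
clock: 11.37
tool_pos: [0.4679, -0.3182, 0.0208]
tcp_rot: [[0.963, -0.271, 0.002], [-0.271, -0.963, -0.001], [0.002, 0.001, -1.0]]
ft_force: [-0.3, 0.5, 0.5]
gripper_width: 0.0915
grasp_force: 0.0
```

{"fn": "step_arm", "kwargs": {
  "grip": 1,
  "grip_force": 25,
  "steps": [
    {"translation": [0, 0, 0], "turn": [0, 0, 0]},
    {"translation": [0, 0, 0], "turn": [0, 0, 0]},
    {"translation": [0, 0, 0], "turn": [0, 0, 0]},
    {"translation": [0, 0, 0], "turn": [0, 0, 0]},
    {"translation": [0, 0, 0], "turn": [0, 0, 0]},
    {"translation": [0, 0, 0], "turn": [0, 0, 0]},
    {"translation": [0, 0, 0], "turn": [0, 0, 0]},
    {"translation": [0, 0, 0], "turn": [0, 0, 0]}
  ]
}}

```text
clock: 12.03
tool_pos: [0.4672, -0.3178, 0.02]
tcp_rot: [[0.963, -0.271, 0.001], [-0.271, -0.963, -0.0], [0.001, 0.0, -1.0]]
ft_force: [-0.7, 1.0, 5.4]
gripper_width: 0.0659
grasp_force: 25.0
```

{"fn": "step_arm", "kwargs": {
  "steps": [
    {"translation": [0, 0, 0.08], "turn": [0, 0, 0]},
    {"translation": [0, 0, 0.147], "turn": [0, 0, 0]},
    {"translation": [0, 0, 0.22], "turn": [0, 0, 0]},
    {"translation": [0, 0, 0.22], "turn": [0, 0, 0]},
    {"translation": [0.0322, 0.2193, 0], "turn": [0, 0, 0]},
    {"translation": [0.0322, 0.2193, 0], "turn": [0, 0, 0]},
    {"translation": [0.0322, 0.2193, 0], "turn": [0, 0, 0]},
    {"translation": [0.0322, 0.2193, 0], "turn": [0, 0, 0]},
    {"translation": [0.0322, 0.2193, 0], "turn": [0, 0, 0]},
    {"translation": [0.0322, 0.2193, 0], "turn": [0, 0, 0]},
    {"translation": [0.0322, 0.2193, 0], "turn": [0, 0, 0]},
    {"translation": [0.0322, 0.2193, 0], "turn": [0, 0, 0]},
    {"translation": [0.0322, 0.2193, 0], "turn": [0, 0, 0]},
    {"translation": [0, 0, 0], "turn": [0, 0, 0]},
    {"translation": [0, 0, 0], "turn": [0, 0, 0]},
    {"translation": [0, 0, 0], "turn": [0, 0, 0]},
    {"translation": [0, 0, 0], "turn": [0, 0, 0]}
  ]
}}

```text
clock: 13.45
tool_pos: [0.5102, -0.0226, 0.1192]
tcp_rot: [[0.962, -0.272, -0.001], [-0.272, -0.962, -0.0], [-0.001, 0.001, -1.0]]
ft_force: [-0.2, -0.2, 0.3]
gripper_width: 0.0657
grasp_force: 25.0
```

Run:
```python
from h import *
c=robot.capture("scene");cv2.imwrite("pics/g.png",cv2.resize(c["img"][120:300,170:410],(720,540),interpolation=2)[:,:,::-1])
s=robot.read_state();print(s["ft_force"],s["wrist_torque"],s["joint_pos"].round(1) if hasattr(s["joint_pos"],"round") else s["joint_pos"])
```

```text
[ 0.118925    0.30884319 -0.73491081] [ 0.0171122   0.14984946 -0.01339742] [ -3.8  18.4 107.3  -0.   54.3 102. ]
```

View pics/g.png

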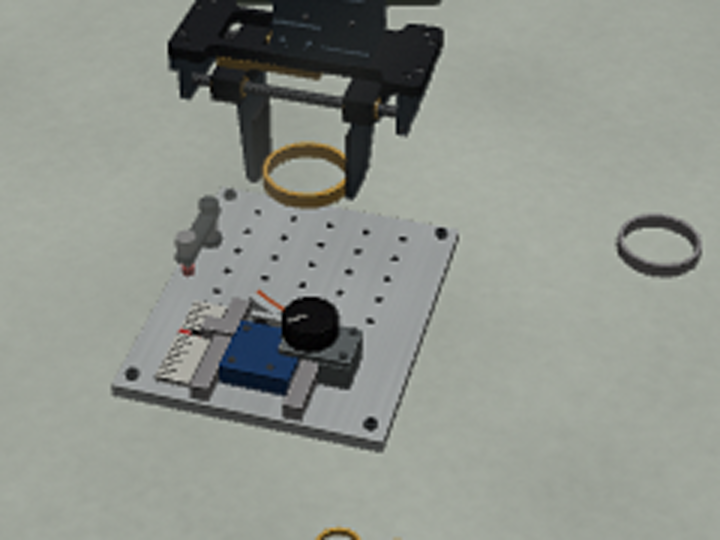

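The bangle is held level between the fingers over the front half of the plate, with the ring at about (305,172). I'll lower it.

{"fn": "step_arm", "kwargs": {
  "steps": [
    {"translation": [0, 0, -0.11], "turn": [0, 0, 0]},
    {"translation": [0, 0, -0.11], "turn": [0, 0, 0]},
    {"translation": [0, 0, -0.11], "turn": [0, 0, 0]},
    {"translation": [0, 0, -0.11], "turn": [0, 0, 0]},
    {"translation": [0, 0, -0.11], "turn": [0, 0, 0]},
    {"translation": [0, 0, 0], "turn": [0, 0, 0]},
    {"translation": [0, 0, 0], "turn": [0, 0, 0]},
    {"translation": [0, 0, -0.01], "turn": [0, 0, 0]},
    {"translation": [0, 0, -0.01], "turn": [0, 0, 0]},
    {"translation": [0, 0, -0.008], "turn": [0, 0, 0]},
    {"translation": [0, 0, 0], "turn": [0, 0, 0]},
    {"translation": [0, 0, 0], "turn": [0, 0, 0]},
    {"translation": [0, 0, 0], "turn": [0, 0, 0]}
  ]
}}

```text
clock: 14.58
tool_pos: [0.5106, -0.0216, 0.0331]
tcp_rot: [[0.963, -0.271, 0.001], [-0.271, -0.963, -0.0], [0.001, -0.0, -1.0]]
ft_force: [0.0, 0.1, -0.3]
gripper_width: 0.0653
grasp_force: 25.0
```

{"fn": "step_arm", "kwargs": {
  "steps": [
    {"translation": [0, 0, -0.004], "turn": [0, 0, 0]},
    {"translation": [0, 0, -0.003], "turn": [0, 0, 0]},
    {"translation": [0, 0, 0], "turn": [0, 0, 0]},
    {"translation": [0, 0, 0], "turn": [0, 0, 0]},
    {"translation": [0, 0, 0], "turn": [0, 0, 0]}
  ]
}}

```text
clock: 15.0
tool_pos: [0.5106, -0.0216, 0.032]
tcp_rot: [[0.963, -0.271, 0.0], [-0.271, -0.963, -0.0], [0.0, -0.0, -1.0]]
ft_force: [-0.5, -0.7, 2.7]
gripper_width: 0.0655
grasp_force: 25.0
```

{"fn": "step_arm", "kwargs": {
  "steps": [
    {"translation": [0.0305, -0.0087, 0], "turn": [0, 0, 0]},
    {"translation": [0.0305, -0.0087, 0], "turn": [0, 0, 0]},
    {"translation": [0.0305, -0.0087, 0], "turn": [0, 0, 0]},
    {"translation": [0.0305, -0.0087, 0], "turn": [0, 0, 0]},
    {"translation": [0, 0, 0], "turn": [0, 0, 0]},
    {"translation": [0, 0, 0], "turn": [0, 0, 0]},
    {"translation": [0, 0, 0], "turn": [0, 0, 0]}
  ]
}}

```text
clock: 15.58
tool_pos: [0.5296, -0.027, 0.032]
tcp_rot: [[0.963, -0.271, 0.002], [-0.271, -0.963, -0.0], [0.002, -0.0, -1.0]]
ft_force: [0.5, 0.1, 2.7]
gripper_width: 0.0659
grasp_force: 25.0
```

Run:
```python
from h import *
c=robot.capture("scene");t=robot.capture("top")
i=np.hstack([cv2.resize(c["img"][170:260,210:320],(490,400),interpolation=2),cv2.resize(t["img"][165:285,250:340],(300,400),interpolation=2)])
cv2.imwrite("pics/p.png",i[:,:,::-1])
```

```text
(no output)
```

View pics/p.png

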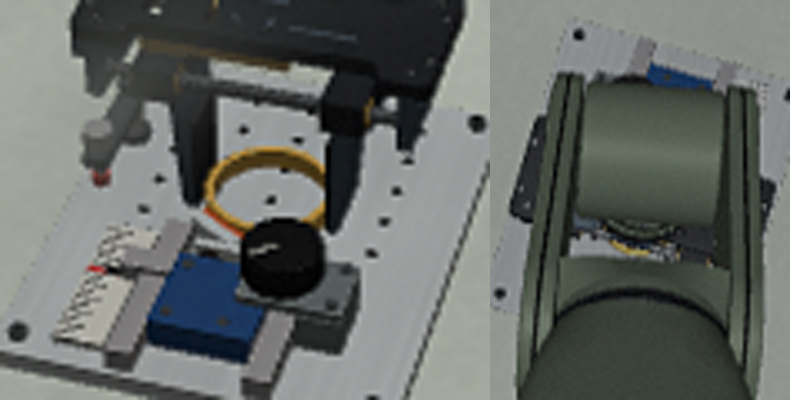

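The picture shows the bangle flat on the plate just in front of the orange jaw, at about (262,195), with the fingers clear of the clamp. I'll creep forward.

{"fn": "step_arm", "kwargs": {
  "steps": [
    {"translation": [0.0064, -0.0018, 0], "turn": [0, 0, 0]},
    {"translation": [0.0064, -0.0018, 0], "turn": [0, 0, 0]},
    {"translation": [0.0064, -0.0018, 0], "turn": [0, 0, 0]},
    {"translation": [0.0064, -0.0018, 0], "turn": [0, 0, 0]},
    {"translation": [0, 0, 0], "turn": [0, 0, 0]},
    {"translation": [0, 0, 0], "turn": [0, 0, 0]},
    {"translation": [0, 0, 0], "turn": [0, 0, 0]}
  ]
}}

```text
clock: 16.27
tool_pos: [0.5316, -0.0277, 0.0319]
tcp_rot: [[0.963, -0.271, -0.002], [-0.271, -0.963, 0.0], [-0.002, 0.0, -1.0]]
ft_force: [-1.5, 1.0, 4.5]
gripper_width: 0.0656
grasp_force: 25.0
```

{"fn": "step_arm", "kwargs": {
  "steps": [
    {"translation": [0.0064, -0.0018, 0], "turn": [0, 0, 0]},
    {"translation": [0.0064, -0.0018, 0], "turn": [0, 0, 0]},
    {"translation": [0.0064, -0.0018, 0], "turn": [0, 0, 0]},
    {"translation": [0, 0, 0], "turn": [0, 0, 0]},
    {"translation": [0, 0, 0], "turn": [0, 0, 0]},
    {"translation": [0, 0, 0], "turn": [0, 0, 0]},
    {"translation": [0, 0, 0], "turn": [0, 0, 0]}
  ]
}}

```text
clock: 16.85
tool_pos: [0.5336, -0.0284, 0.0319]
tcp_rot: [[0.963, -0.271, -0.004], [-0.271, -0.963, 0.001], [-0.004, 0.001, -1.0]]
ft_force: [-2.4, 0.9, 6.9]
gripper_width: 0.0658
grasp_force: 25.0
```

{"fn": "step_arm", "kwargs": {
  "steps": [
    {"translation": [0, 0, 0.005], "turn": [0, 0, 0]},
    {"translation": [0.0064, -0.0018, 0], "turn": [0, 0, 0]},
    {"translation": [0.0064, -0.0018, 0], "turn": [0, 0, 0]},
    {"translation": [0, 0, 0], "turn": [0, 0, 0]},
    {"translation": [0, 0, 0], "turn": [0, 0, 0]},
    {"translation": [0, 0, 0], "turn": [0, 0, 0]},
    {"translation": [0, 0, 0], "turn": [0, 0, 0]}
  ]
}}

```text
clock: 17.43
tool_pos: [0.5349, -0.0291, 0.0319]
tcp_rot: [[0.963, -0.271, -0.006], [-0.271, -0.963, 0.0], [-0.006, 0.001, -1.0]]
ft_force: [-5.8, -0.2, 4.7]
gripper_width: 0.0658
grasp_force: 25.0
```

{"fn": "step_arm", "kwargs": {
  "steps": [
    {"translation": [-0.001, -0.004, 0.003], "turn": [0, 0, 0]},
    {"translation": [0.0064, -0.0018, 0], "turn": [0, 0, 0]},
    {"translation": [0, 0, 0], "turn": [0, 0, 0]},
    {"translation": [0, 0, 0], "turn": [0, 0, 0]},
    {"translation": [0, 0, 0], "turn": [0, 0, 0]},
    {"translation": [0, 0, 0], "turn": [0, 0, 0]}
  ]
}}

```text
clock: 17.93
tool_pos: [0.5355, -0.0301, 0.032]
tcp_rot: [[0.963, -0.271, -0.006], [-0.271, -0.963, 0.0], [-0.006, 0.001, -1.0]]
ft_force: [-5.7, 0.6, 1.4]
gripper_width: 0.0653
grasp_force: 25.0
```

{"fn": "step_arm", "kwargs": {
  "steps": [
    {"translation": [0.0058, -0.004, 0], "turn": [0, 0, 0]},
    {"translation": [0.0064, -0.0018, 0], "turn": [0, 0, 0]},
    {"translation": [0, 0, 0], "turn": [0, 0, 0]},
    {"translation": [0, 0, 0], "turn": [0, 0, 0]},
    {"translation": [0, 0, 0], "turn": [0, 0, 0]},
    {"translation": [0, 0, 0], "turn": [0, 0, 0]}
  ]
}}

```text
clock: 18.43
tool_pos: [0.5363, -0.0304, 0.032]
tcp_rot: [[0.963, -0.271, -0.009], [-0.271, -0.963, 0.001], [-0.009, 0.001, -1.0]]
ft_force: [-7.7, 1.8, 2.6]
gripper_width: 0.066
grasp_force: 25.0
```

{"fn": "step_arm", "kwargs": {
  "steps": [
    {"translation": [0, 0, 0], "turn": [0, 0, 0]},
    {"translation": [0, 0, 0], "turn": [0, 0, 0]},
    {"translation": [0, 0, 0], "turn": [0, 0, 0]}
  ]
}}

```text
clock: 18.68
tool_pos: [0.5364, -0.0304, 0.032]
tcp_rot: [[0.963, -0.271, -0.009], [-0.271, -0.963, 0.001], [-0.009, 0.001, -1.0]]
ft_force: [-7.7, 2.2, 4.4]
gripper_width: 0.0658
grasp_force: 25.0
```

{"fn": "step_arm", "kwargs": {
  "steps": [
    {"translation": [0.0058, -0.0016, 0.0015], "turn": [-0.002, -0.008, 0]},
    {"translation": [0, 0, 0], "turn": [0, 0, 0]},
    {"translation": [0, 0, 0], "turn": [0, 0, 0]},
    {"translation": [0, 0, 0], "turn": [0, 0, 0]},
    {"translation": [0, 0, 0], "turn": [0, 0, 0]},
    {"translation": [0, 0, 0], "turn": [0, 0, 0]}
  ]
}}

```text
clock: 19.18
tool_pos: [0.5366, -0.0305, 0.032]
tcp_rot: [[0.963, -0.271, -0.002], [-0.271, -0.963, -0.001], [-0.001, 0.001, -1.0]]
ft_force: [-9.0, 2.6, 2.6]
gripper_width: 0.0652
grasp_force: 25.0
```

{"fn": "step_arm", "kwargs": {
  "steps": [
    {"translation": [0, 0, 0], "turn": [0, 0, 0]},
    {"translation": [0, 0, 0], "turn": [0, 0, 0]},
    {"translation": [0, 0, 0], "turn": [0, 0, 0]}
  ]
}}

```text
clock: 19.43
tool_pos: [0.5366, -0.0305, 0.032]
tcp_rot: [[0.963, -0.271, -0.002], [-0.271, -0.963, -0.001], [-0.001, 0.001, -1.0]]
ft_force: [-9.0, 2.8, 3.3]
gripper_width: 0.0657
grasp_force: 25.0
```

{"fn": "step_arm", "kwargs": {
  "steps": [
    {"translation": [0.0048, -0.0013, 0.0012], "turn": [0, 0, 0]},
    {"translation": [0, 0, 0], "turn": [0, 0, 0]},
    {"translation": [0, 0, 0], "turn": [0, 0, 0]},
    {"translation": [0, 0, 0], "turn": [0, 0, 0]},
    {"translation": [0, 0, 0], "turn": [0, 0, 0]},
    {"translation": [0, 0, 0], "turn": [0, 0, 0]},
    {"translation": [0, 0, 0], "turn": [0, 0, 0]},
    {"translation": [0, 0, 0], "turn": [0, 0, 0]}
  ]
}}

```text
clock: 20.1
tool_pos: [0.5368, -0.0306, 0.032]
tcp_rot: [[0.963, -0.271, -0.003], [-0.271, -0.963, -0.001], [-0.003, 0.001, -1.0]]
ft_force: [-8.7, 2.6, 2.7]
gripper_width: 0.066
grasp_force: 25.0
```

Run:
```python
from ptr import *
F=[]
x=np.arange(.035,.09,.0005)
for i in range(6):
    c=robot.capture("scene");F.append(robot.read_state()["ft_force"])
F=np.array(F);print(F.mean(0),F.std(0),"fx",F.mean(0)[:2]@ux,"fy",F.mean(0)[:2]@uy)
f=rect(c,.0125);red=np.clip(f[...,0]-f[...,1:].max(2)-25,0,None);dk=np.clip(55-f.max(2),0,None)
for k in range(24,56,4):
    r,d=red[k-2:k+2].sum(0),dk[k-2:k+2].sum(0);print(k,r@x/max(r.sum(),1e-9),d@x/max(d.sum(),1e-9))
i=cv2.resize(c["img"][170:260,210:320],(733,600),interpolation=2);cv2.imwrite("pics/end.png",i[:,:,::-1])
```

```text
[-9.65336324  2.96368065  3.20088802] [0.27604323 0.39893961 0.44059254] fx -10.09596583711859 fy 0.20566626229501495
24 0.0 0.05239740820734344
28 0.0 0.052429618768328454
32 0.0 0.05233959731543626
36 0.054783699059561146 0.05180412371134023
40 0.053884912280701774 0.0
44 0.0536943728522337 0.0
48 0.05391787122207624 0.0
52 0.053862327909887375 0.0
```

The push averages 10.1 N straight along the fixture's +x with about 0.2 N sideways, so both faces are loaded equally. The pointer hasn't moved, so I'm handing in.

```bash
python3 -c "
from cell import robot
print(robot.hand_in())"
```

```text
the job is handed in; nothing more can be done
None
```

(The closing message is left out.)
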